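# Short the board's edge contacts and hold the pen tester on a test pad

## Robot

A 6-joint arm with a two-finger parallel gripper is mounted at the origin on the work surface. World frame = base frame: x ahead of the robot, y to its left, z up, the work surface at z = 0. Lengths are in m, angles in rad, forces in N, time in s.
With the tool pointing down it reaches from about 0.35 to 0.975 m from the base axis. Payload 4.9 kg.
Tool frame: the origin (TCP) lies on the centre line of the jaws, within the pads' length; the fingertips stand 14 mm ahead of it and the grasp point (between the pads) lies 5 mm behind it (manip.nose_length is the distance from the TCP to the fingertips, in m); z points along the fingers, y is the line along which they close (so a half turn about z gives the same grasp; the last joint's range is limited). The gripper opens to 85 mm and grips with 20 to 120 N. Pads are 22 mm wide; open, the fingers measure 114 mm over their backs; the gripper's body (76 mm by 85 mm) begins 54 mm behind the grasp point. The pads swing forward as they close: fully open they stand 13 mm farther back than shut.
Start: joints at [1.171, 0.053, 1.613, -0, 1.476, -0.119], TCP at [0.173, 0.601, 0.212] pointing down, gripper open.
Joint ranges: [-3.01, 3.01], [-1.01, 2.22], [0.06, 2.58], [-1.02, 4.17], [0.09, 2.62], [-3.14, 3.14]. Speed limits (rad/s): [2.57, 2.57, 3.14, 3.14, 3.14, 3.14].

## Interface

Orientations are given as a unit quaternion [w, x, y, z].
In Python, from plant import manip, imaging gives the robot as it stands.
- The arm moves only by the tool play_rows, never from a script. Its argument "commands" is a list of rows, each a list of 6 numbers: the shift along the tool's x, y, z in mm, then the turn, a rotation vector about the tool's x, y, z in degrees. A call has 1 to 5 rows; each row shifts and turns the commanded pose from where the row before left it, along the tool's axes as they then stand; what a row does not reach is not made up. A row lasts 1/12 s, in which the tool goes at most 41.7 mm and 7.16 degrees, less where a joint would pass 70% of its speed; a pose out of reach is approached as far as the arm can. A call is refused whole if a number of a shift passes 41.7 or a number of a turn 7.16, either way. A call with a gripper value outside its range is refused whole. "hand" is the finger opening in mm, from 0 to 85.4, set as the call begins (left out, the last holds). The fingers move at their own pace and stop on an object; the grip force is fixed at half the most. Time passes only in rows, so rows that do not move let the fingers close. It gives the time, the measured TCP pose, the force, the opening and the grip force at its end, in the units of the state.
- manip.state(): the state, without advancing time (a new reading comes with each control period).
- imaging.grab_frame(name): name is "scene" or "top" or "wrist"; returns a dict with "image" (480x640x3 uint8, red, green, blue), "fx", "fy", "cx", "cy" (pixels), "R" (3x3) and "t" (3): a world point X has camera coordinates R X + t; the wrist camera has in their place "mount" (4x4, takes a point from camera to tool coordinates, whose origin is the TCP and whose axes are the flange's). Camera axes: x right, y down, z forward; pixel columns grow to the right and rows downward; lengths in m; the calibration is good to about 2 mm. A picture is of the moment at which its call begins: read the wrist's pose just before it. There is no depth.
- manip.job_done(): hands the job in; it is judged then, once.
The state is a dict: "time": time; "joint_pos": joint angles; "joint_vel": joint speeds; "joint_efforts": joint torques, N m; "tool_pos": TCP position; "tool_rot": TCP orientation; "contact_force": force on the tool from outside, world axes, zero at the start; "ft_torque": the same for the moment, N m; "gripper_width": opening from 0.0 (shut) to 1.0 (fully open); "grasp_force": force on a finger pad.
Only numpy, scipy, OpenCV 4.12 (cv2) and the standard library are available. Lean on these libraries where they do the work, as an engineer would, in place of code of your own. Each camera call takes 0.05 s, during which the arm holds its last target. There are 200 camera calls.

## Task

Lay the black shorting bar on the bench with its brass face flush against the board's row of gold edge contacts, covering all of them, and let go of it. Then take the yellow pen tester out of its stand and hold it upright with its tip lightly on the copper pad in the yellow ring, the sprung tip pushed in about half way, touching nothing else with it; finish while still holding it there. Never touch the pads in the white and blue rings with the tester, never press it down hard, and leave the other things on the bench where they are.

Things in the scene. Friction and masses are not known exactly. Their poses are not given: they have to be found in the camera images.
- board: green circuit board 120 (x) x 170 (y) mm fixed on a grey jig of the same outline, together one block 20 mm tall standing on the bench, fixed; origin: centre of the underside, z up, its -x side carries the gold contacts. Parts up to 12 mm tall stand on it along its far (+x) edge only
- edge (a point): middle of the board's flat front (-x) face, at bench height; axes as the board's: +x points into the board, y along the edge. The nine gold contacts span 43 mm either side of it along y, on the face from 6 to 20 mm above the bench
- pad_yellow: the pad to be probed: bare copper test pad, disc 14 mm across standing 2 mm proud of the board, inside a yellow ring 23 mm across; fixed to the board; origin: centre of its underside, on the board's top (so the copper surface is 2 mm above the origin). The three pads stand in a row along the board's middle, at least 30 mm apart, in any order
- pad_white: not to be touched: bare copper test pad, disc 14 mm across standing 2 mm proud of the board, inside a white ring 23 mm across; fixed to the board; origin: centre of its underside, on the board's top (so the copper surface is 2 mm above the origin). The three pads stand in a row along the board's middle, at least 30 mm apart, in any order
- pad_blue: not to be touched: bare copper test pad, disc 14 mm across standing 2 mm proud of the board, inside a blue ring 23 mm across; fixed to the board; origin: centre of its underside, on the board's top (so the copper surface is 2 mm above the origin). The three pads stand in a row along the board's middle, at least 30 mm apart, in any order
- bar: loose shorting bar: black body 24 (x) x 120 (y) x 22 mm (z), lying on the bench, about 0.22 kg, with a red upright square handle 20 x 20 mm on the middle of its top, from 22 to 64 mm above the bench; its +x long face is the brass one, 12 mm from the origin; origin: centre of the underside, z up
- bar_end_left (a point): point on the bar's brass face near its +y end: 12 mm in x, 58 mm in y, 11 mm up from the bar's origin
- bar_end_right (a point): point on the brass face near the bar's -y end: 12 mm in x, -58 mm in y, 11 mm up from the bar's origin
- stand: fixed black stand 60 x 60 x 62 mm with a vertical 16 mm through hole in its middle that the tester hangs in; origin: centre of the underside
- probe: loose pen tester, 0.08 kg, hanging upright in the stand by its collar; z up the pen. Origin: end of its steel tip when fully out, 8 mm above the bench at the start. Along z (mm): 5 thick tip 0-14, 13.6 thick black barrel 14-54, 26 wide round yellow collar 54-60 (rests on the stand's top), yellow square grip 18 x 18 (sides along x, y) 60-108, green lamp 12 across to 112
- probe_tip (a joint): how far the tester's sprung tip is pushed in: 0 fully out, 0.008 m hard against its stop; it takes 1 N to start and 0.5 N more per mm (3 N at half way, 5 N at the stop)
- probe_point (a point): the end of the tester's steel tip, moving with the tip; axes as the tester's
- spool: bystander: blue spool 56 mm across, 42 mm tall, loose; origin under its centre
- jar: bystander: clear jar with red cap 60 mm across, 75 mm tall, loose; origin under its centre
- screwdriver: bystander: screwdriver lying on the bench, loose; origin under its middle
- brush: bystander: small brush lying on the bench, loose; origin under its middle
- cutters: bystander: side cutters with blue handles, 120 mm long, lying on the bench, loose; origin under the joint
Things that resemble listed ones, but are neither listed nor needed, are in the scene too. Of the things like the probe, leave any that is turquoise; of the rest the smaller one is meant. There is more than one size of the bar; the one meant has the size given above.

How it is judged:
By the outcome, as a careful person would: the job done as asked, in the order asked, and still so for the second after the job is handed in, while the arm keeps its last pose, push and grip.
It also fails if it takes over 48 s, if anything falls off the work surface, if the arm or the gripper's body presses on something with over 40 N, if the wrist force passes 120 N, or if a joint passes its speed limit or range.

## Working session

There is one attempt and no reset: what is moved stays moved. The work goes in short steps, Python scripts to look and compute and a tool call to move; the robot and the scene stay as the last step left them, time stands still between calls to the robot, and variables do not carry over. Pictures are saved under pics/ and viewed, at most 10 in all, crops included, and the job is handed in when it is done.

Besides the shell and the picture viewer there is one more tool, called as name([rows], argument=value, ...), one row to a line, values as JSON. play_rows: Moves the arm, as the interface text tells. Its arguments: {"type":"object","properties":{"commands":{"type":"array","items":{"type":"array","items":{"type":"number"}}},"hand":{"type":"number"}},"required":["commands"]}

```bash
mkdir -p pics; ls
cat > h.py <<'E'
import numpy as np, cv2
from plant import manip, imaging
from scipy.spatial.transform import Rotation as Ro
def grab(name,fn=None):
    s=manip.state(); f=imaging.grab_frame(name)
    if name=="wrist":
        q=s["tool_rot"]; Rt=Ro.from_quat([q[1],q[2],q[3],q[0]]).as_matrix()
        M=np.array(f["mount"]); Rc=Rt@M[:3,:3]; c=Rt@M[:3,3]+np.array(s["tool_pos"])
        f["R"]=Rc.T; f["t"]=-Rc.T@c
    f["R"]=np.array(f["R"]);f["t"]=np.array(f["t"])
    if fn:
        cv2.imwrite("pics/"+fn+".png",f["image"][:,:,::-1])
        np.savez("pics/"+fn+".npz",**{k:np.array(f[k]) for k in("fx","fy","cx","cy","R","t","image")})
    return f
def load(fn): return dict(np.load("pics/"+fn+".npz"))
def pix2w(f,u,v,z):
    d=f["R"].T@np.array([(u-f["cx"])/f["fx"],(v-f["cy"])/f["fy"],1]); c=-f["R"].T@f["t"]
    return c+d*(z-c[2])/d[2]
def w2pix(f,X):
    p=f["R"]@np.array(X)+f["t"]; return np.array([f["fx"]*p[0]/p[2]+f["cx"],f["fy"]*p[1]/p[2]+f["cy"]])
E
python3 - <<'E'
from h import *
a=grab("top","top0");b=grab("scene","scene0")
for f in(a,b): print(f["fx"],-f["R"].T@f["t"],f["R"].round(3).tolist())
print(manip.state())
E
```

```text
pics
615.0995129797733 [ 0.26740696 -0.00503589  1.49760882] [[-0.019, -1.0, -0.015], [-0.985, 0.021, -0.173], [0.173, 0.012, -0.985]]
485.809992697654 [ 1.3519419 -0.0266781  0.7274807] [[0.018, 1.0, 0.007], [0.618, -0.006, -0.786], [-0.786, 0.019, -0.618]]
{'time': 0.1, 'joint_pos': array([ 1.17101637e+00,  5.33021191e-02,  1.61415397e+00, -1.07905815e-05,
        1.47601952e+00, -1.19019628e-01]), 'joint_vel': array([ 0.00068291, -0.00240434, -0.00317648,  0.0003458 , -0.00193937,
        0.00104605]), 'joint_efforts': array([-3.48008803e-05, -3.94903564e+01, -3.71362746e+01, -1.92922025e-04,
        3.90845962e-03, -1.32451132e-05]), 'tool_pos': array([0.17295644, 0.59996309, 0.21068064]), 'tool_rot': array([-2.36298314e-04,  1.39918979e-01,  9.90162508e-01, -9.11356356e-04]), 'contact_force': array([-0.36116074, -0.72836598,  0.86034746]), 'ft_torque': array([-0.02647348, -0.01460716, -0.01249253]), 'grasp_force': 0.0, 'gripper_width': 0.9961387190581508}
```

View pics/top0.png

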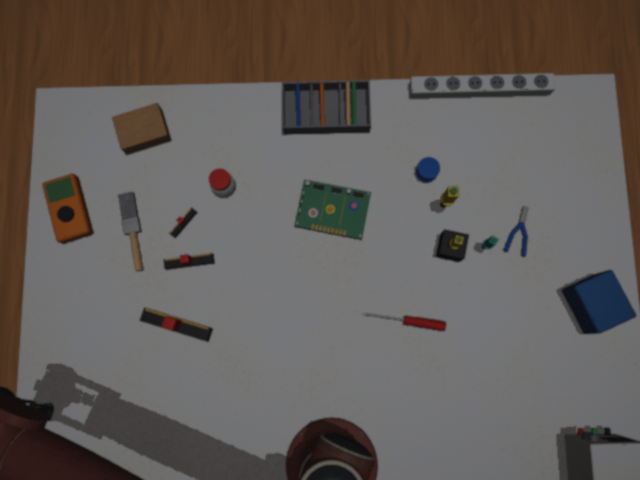

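View pics/scene0.png

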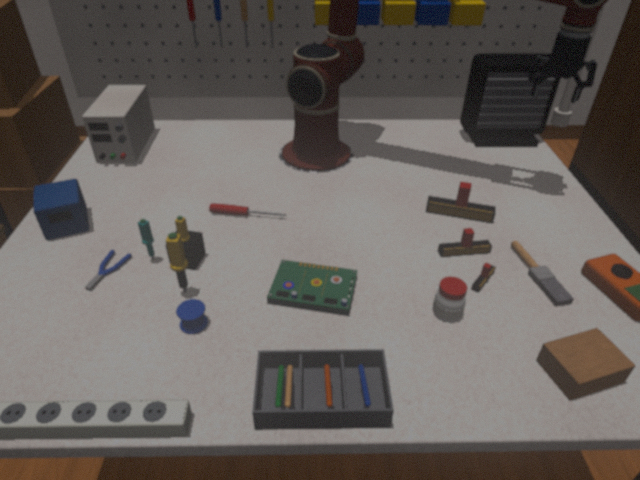

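Bar candidates in the top image are (176,324), (189,261) and (183,222). About 50 px is 120 mm, so the middle one fits. Tester candidates are the yellow one in the stand (457,240), the larger yellow one standing free (450,195) and the turquoise one (490,240). The yellow one in the stand fits. I'll confirm both in an enlarged crop.

Run:
```python
from h import *
a=load("top0");s=load("scene0")
t=a["image"][:,:,::-1];u=s["image"][:,:,::-1]
c1=cv2.resize(t[195:345,130:230],None,fx=4,fy=4,interpolation=cv2.INTER_CUBIC)
c2=cv2.resize(t[150:270,400:510],(400,436)[::1],interpolation=cv2.INTER_CUBIC)
c=np.zeros((600,800,3),np.uint8);c[:,:400]=c1;c[:436,400:]=c2
c[436:,400:]=cv2.resize(u[210:292,130:330],(400,164),interpolation=cv2.INTER_CUBIC)
cv2.imwrite("pics/crop1.png",c)
for n,p,q,z in[("big",(142,312),(211,335),.022),("mid",(164,263),(214,258),.022),("small",(172,233),(195,211),.022)]:
    A=pix2w(a,*p,z);B=pix2w(a,*q,z);print(n,A,B,np.linalg.norm(A-B))
print("handle",pix2w(a,185,259,.064),"stand",pix2w(a,453,240,.062),"grip top",pix2w(a,459,238,.11))
print("pads",[pix2w(a,*p,.022) for p in((313,213),(330,209),(354,206))])
```

```text
big [0.36114279 0.44459266 0.022     ] [0.30338983 0.27808178 0.022     ] 0.17624209900969828
mid [0.47860966 0.39462618 0.022     ] [0.48828905 0.27296598 0.022     ] 0.12204464659605672
small [0.55238968 0.37681575 0.022     ] [0.60633389 0.3211948  0.022     ] 0.0774833386504823
handle [0.48107972 0.33369958 0.064     ] stand [ 0.51319872 -0.30009199  0.062     ] grip top [ 0.50931658 -0.30414435  0.11      ]
pads [array([0.59475442, 0.03048397, 0.022     ]), array([ 0.60387061, -0.01146066,  0.022     ]), array([ 0.61009015, -0.07058979,  0.022     ])]
```

View pics/crop1.png

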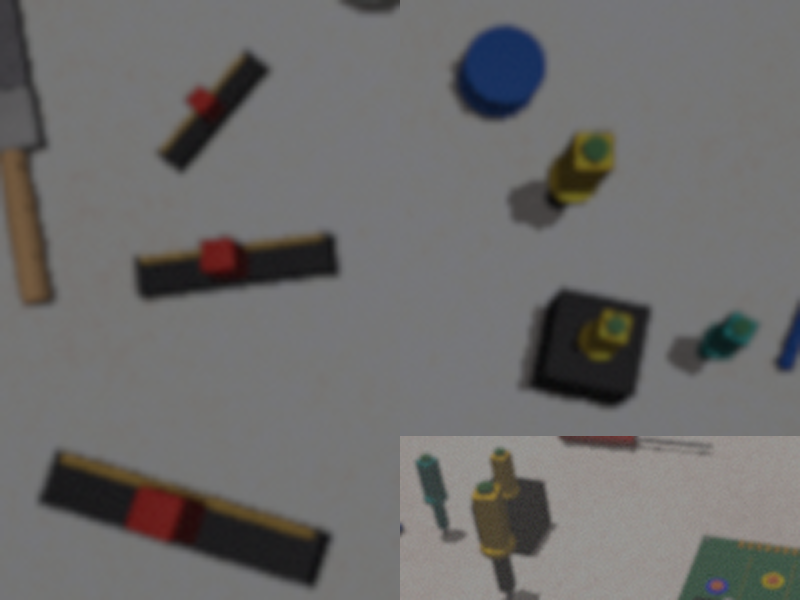

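The crop confirms both. The middle bar (crop 235,265) measures 122 mm and has its brass on the +x side. The smaller yellow tester (crop 612,328) hangs in the stand, and the larger yellow and turquoise ones stay where they are.

```bash
cat >> h.py <<'E'
def plan(x,y,z,yaw,n=None,vmax=41.,rmax=7.):
    """rows to reach the TCP pose pointing down with tool y at 'yaw' deg from world y (mod 180)"""
    s=manip.state();q=s["tool_rot"];R0=Ro.from_quat([q[1],q[2],q[3],q[0]])
    best=None
    for k in(0,180):
        a=np.radians(yaw+k);Rt=Ro.from_matrix(np.array([[-np.cos(a),-np.sin(a),0],[-np.sin(a),np.cos(a),0],[0,0,-1]]))
        w=(R0.inv()*Rt).as_rotvec()
        if best is None or np.linalg.norm(w)<np.linalg.norm(best): best=w
    d=np.array([x,y,z])-s["tool_pos"]
    n=n or int(np.ceil(max(np.linalg.norm(d)*1e3/vmax,np.degrees(np.linalg.norm(best))/rmax,1)))
    st=best/n
    print("t %.2f pos %s j6 %.2f F %s w %.2f"%(s["time"],s["tool_pos"].round(4),s["joint_pos"][5],s["contact_force"].round(1),s["gripper_width"]),"n",n)
    for i in range(n):
        Ri=R0*Ro.from_rotvec(st*i)
        print([*(Ri.inv().apply(d/n)*1e3).round(1).tolist(),*np.degrees(st).round(2).tolist()])
E
python3 - <<'E'
from h import *
print(np.array(imaging.grab_frame("wrist")["mount"]).round(3))
plan(.475,.333,.23,4.5,n=9)
E
```

```text
[[-0.    -0.965 -0.262  0.065]
 [ 1.    -0.    -0.    -0.   ]
 [ 0.    -0.262  0.965 -0.164]
 [ 0.     0.     0.     1.   ]]
t 0.15 pos [0.173  0.6    0.2108] j6 -0.12 F [-0.4 -0.5 -0.4] w 1.00 n 9
[-40.5, -19.2, -2.1, -0.01, -0.0, -2.29]
[-39.7, -20.8, -2.1, -0.01, -0.0, -2.29]
[-38.8, -22.4, -2.1, -0.01, -0.0, -2.29]
[-37.9, -23.9, -2.1, -0.01, -0.0, -2.29]
[-36.9, -25.4, -2.1, -0.01, -0.0, -2.29]
[-35.9, -26.9, -2.1, -0.01, -0.0, -2.29]
[-34.8, -28.3, -2.1, -0.01, -0.0, -2.29]
[-33.6, -29.6, -2.1, -0.01, -0.0, -2.29]
[-32.4, -30.9, -2.1, -0.01, -0.0, -2.29]
```

play_rows([
  [-36.4, -17.3, -2, 0, 0, -2.06],
  [-35.8, -18.6, -2, 0, 0, -2.06],
  [-35, -19.9, -2, 0, 0, -2.06],
  [-34.3, -21.2, -2, 0, 0, -2.06],
  [-33.5, -22.4, -2, 0, 0, -2.06],
])

```text
time: 0.57
tool_pos: [0.3248, 0.4653, 0.2215]
tool_rot: [-0.0, 0.049, 0.999, -0.0]
contact_force: [0.3, -0.0, -0.1]
gripper_width: 1.0
grasp_force: 0.0
```

play_rows([
  [-32.7, -23.5, -2, 0, 0, -2.06],
  [-31.9, -24.7, -2, 0, 0, -2.06],
  [-31, -25.8, -2, 0, 0, -2.06],
  [-30, -26.9, -2, 0, 0, -2.06],
  [-29, -27.9, -2, 0, 0, -2.06],
])

```text
time: 0.98
tool_pos: [0.476, 0.3317, 0.2316]
tool_rot: [-0.0, -0.04, 0.999, -0.0]
contact_force: [1.1, 0.9, -0.1]
gripper_width: 0.999
grasp_force: 0.0
```

play_rows([
  [0, 0, 0, 0, 0, 0],
  [0, 0, 0, 0, 0, 0],
])

```text
time: 1.15
tool_pos: [0.4761, 0.3319, 0.2315]
tool_rot: [-0.0, -0.037, 0.999, -0.0]
contact_force: [0.0, 0.0, 0.4]
gripper_width: 1.002
grasp_force: 0.0
```

Run:
```python
from h import *
plan(.475,.333,.23,4.5)
grab("wrist","w1")
```

```text
t 1.15 pos [0.4761 0.3319 0.2315] j6 -1.17 F [0.  0.  0.4] w 1.00 n 1
[1.0, 1.2, 1.5, -0.0, -0.04, -0.22]
```

View pics/w1.png

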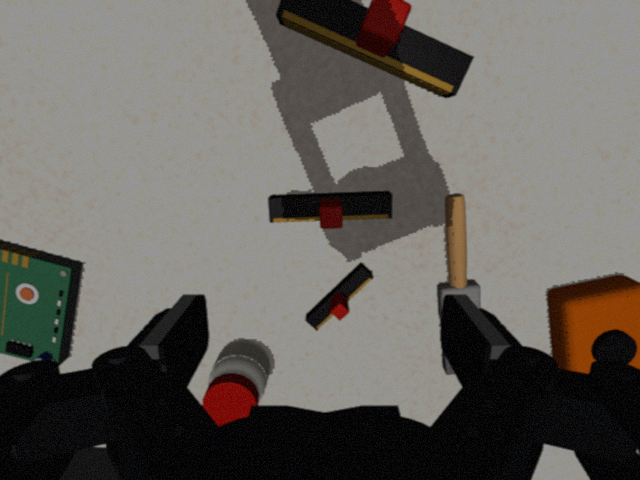

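The wrist view shows the 120 mm bar centred at (330,205), its brass edge at rows 217–221 and the handle top at (331,214).

```bash
cat >> h.py <<'E'
def hsvmask(f,lo,hi,roi):
    h=cv2.cvtColor(f["image"],cv2.COLOR_RGB2HSV);m=cv2.inRange(h,np.array(lo),np.array(hi))
    o=np.zeros_like(m);x0,y0,x1,y1=roi;o[y0:y1,x0:x1]=m[y0:y1,x0:x1];return o
E
python3 - <<'E'
from h import *
f=load("w1")
m=hsvmask(f,(12,110,60),(32,255,255),(260,205,400,228))
ys,xs=np.nonzero(m);print(len(xs),xs.min(),xs.max())
lo=[(x,ys[xs==x].max()) for x in np.unique(xs)]
lo=np.array([p for p in lo if not 318<p[0]<346],float)
k,b=np.polyfit(lo[:,0],lo[:,1]+.5,1);print("line",k,b,np.abs(lo[:,1]+.5-k*lo[:,0]-b).max())
A=pix2w(f,xs.min(),k*xs.min()+b,.022);B=pix2w(f,xs.max()+1,k*(xs.max()+1)+b,.022)
print(A,B,np.linalg.norm(A-B)); u=(A-B)/np.linalg.norm(A-B)
if u[1]<0:u=-u
print("yaw",np.degrees(np.arctan2(-u[0],u[1])),"origin",(A+B)/2-.012*np.array([u[1],-u[0],0]))
r=hsvmask(f,(0,120,40),(8,255,255),(300,180,360,240))|hsvmask(f,(172,120,40),(180,255,255),(300,180,360,240))
ys,xs=np.nonzero(r);print("red",xs.min(),xs.max(),ys.min(),ys.max())
v=cv2.cvtColor(f["image"],cv2.COLOR_RGB2HSV)[:,:,2];
print("top ctr", pix2w(f,(xs.min()+xs.max()+1)/2,ys.max()+1,.064))
E
```

```text
311 273 387
line -0.03400864121496529 230.86107357110205 0.6642360142296582
[0.50164187 0.28236396 0.022     ] [0.48929495 0.39472215 0.022     ] 0.11303454598654214
yaw 6.271009678191161 origin [0.48354021 0.33723228 0.022     ]
red 319 342 199 228
top ctr [0.49437214 0.33833697 0.064     ]
```

Run:
```python
from h import *
plan(.484,.3377,.045,6.1,n=5)
```

```text
t 1.20 pos [0.475  0.3329 0.2313] j6 -1.16 F [-1.3 -0.7  0.3] w 1.00 n 5
[-1.9, 0.8, 37.3, 0.0, -0.01, -0.34]
[-1.9, 0.8, 37.3, 0.0, -0.01, -0.34]
[-1.9, 0.8, 37.3, 0.0, -0.01, -0.34]
[-1.9, 0.8, 37.3, 0.0, -0.01, -0.34]
[-1.9, 0.8, 37.3, 0.0, -0.01, -0.34]
```

play_rows([
  [-1.9, 0.8, 37.2, 0, 0, -0.34],
  [-1.9, 0.8, 37.2, 0, 0, -0.34],
  [-1.9, 0.8, 37.2, 0, 0, -0.34],
  [-1.9, 0.8, 37.2, 0, 0, -0.34],
  [-1.9, 0.8, 37.2, 0, 0, -0.34],
])

```text
time: 1.62
tool_pos: [0.4824, 0.3396, 0.0442]
tool_rot: [-0.0, -0.055, 0.998, 0.0]
contact_force: [1.1, 0.1, 0.3]
gripper_width: 1.004
grasp_force: 0.0
```

play_rows([
  [0, 0, 0, 0, 0, 0],
  [0, 0, 0, 0, 0, 0],
  [0, 0, 0, 0, 0, 0],
  [0, 0, 0, 0, 0, 0],
  [0, 0, 0, 0, 0, 0],
], hand=10)

```text
time: 2.03
tool_pos: [0.4859, 0.3396, 0.0493]
tool_rot: [0.003, -0.054, 0.999, 0.001]
contact_force: [-0.2, 0.0, 0.2]
gripper_width: 0.297
grasp_force: 0.0
```

play_rows([
  [0, 0, 0, 0, 0, 0],
  [0, 0, 0, 0, 0, 0],
  [0, 0, 0, 0, 0, 0],
  [0, 0, 0, 0, 0, 0],
])

```text
time: 2.37
tool_pos: [0.4843, 0.3383, 0.0463]
tool_rot: [0.0, -0.054, 0.999, 0.0]
contact_force: [-0.2, -0.0, -0.7]
gripper_width: 0.116
grasp_force: 0.0
```

Run:
```python
from h import *
a=grab("wrist","w2");b=grab("scene","s2");t=grab("top","t2")
c=np.zeros((600,800,3),np.uint8)
c[:360,:480]=cv2.resize(a["image"],(480,360))
c[:300,480:]=cv2.resize(b["image"][170:320,400:560],(320,300))
c[300:,480:]=cv2.resize(t["image"][190:340,130:290],(320,300))
cv2.imwrite("pics/c2.png",c[:,:,::-1]); print(manip.state()["tool_pos"],manip.state()["gripper_width"])
```

```text
[0.48403675 0.33812605 0.04575224] 0.11364239701859485
```

View pics/c2.png

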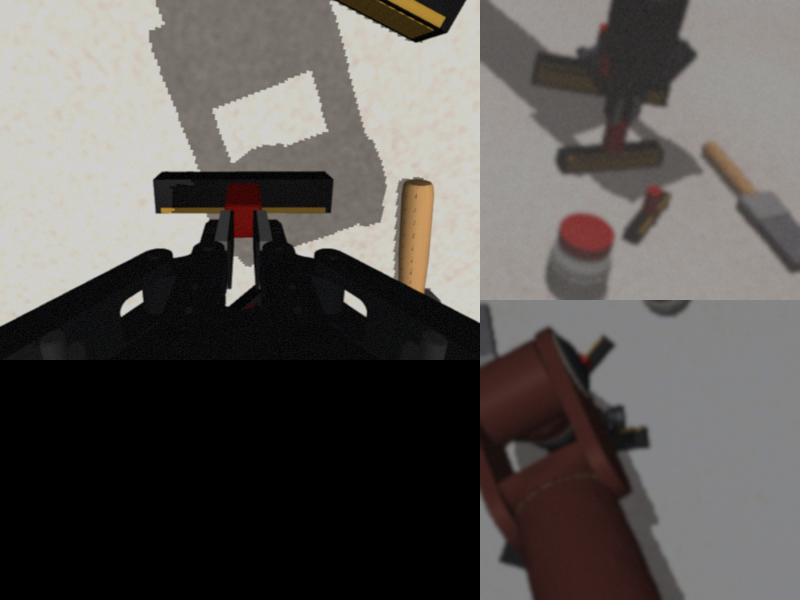

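The picture shows the fingers closed to 10 mm, apparently not around the handle: in the scene view the red handle lies wholly below the tips. I'll check the geometry numerically.

Run:
```python
from h import *
for n in("w1","w2"):
    f=load(n);print(n,f["fx"],f["fy"],f["cx"],f["cy"],"cam",-f["R"].T@f["t"])
    c=np.cos(np.radians(6.1));s=np.sin(np.radians(6.1))
    for P in[(12,60,22),(12,-60,22),(10,0,64),(-10,0,64),(-12,60,22),(-12,-60,22),(-10,0,22)]:
        X=[.4837+(P[0]*c-P[1]*s)/1e3,.3375+(P[0]*s+P[1]*c)/1e3,P[2]/1e3];print(P,w2pix(f,X).round(0))
s=manip.state();print(s["tool_pos"],s["tool_rot"].round(3),s["joint_pos"].round(3))
```

```text
w1 389.19423877557676 389.19423877557676 324.2061096208231 235.5148560330395 cam [0.41138934 0.32630623 0.39518538]
(12, 60, 22) [392. 218.]
(12, -60, 22) [270. 222.]
(10, 0, 64) [331. 228.]
(-10, 0, 64) [331. 206.]
(-12, 60, 22) [392. 194.]
(-12, -60, 22) [268. 198.]
(-10, 0, 22) [330. 198.]
w2 389.19423877557676 389.19423877557676 324.2061096208231 235.5148560330395 cam [0.41957431 0.33039931 0.20989706]
(12, 60, 22) [440. 283.]
(12, -60, 22) [209. 283.]
(10, 0, 64) [325. 317.]
(-10, 0, 64) [325. 271.]
(-12, 60, 22) [444. 238.]
(-12, -60, 22) [205. 238.]
(-10, 0, 22) [325. 242.]
[0.48403675 0.33812605 0.04575224] [-0.    -0.054  0.999 -0.   ] [ 0.484  0.13   1.822 -0.     1.189 -1.195]
```

Run:
```python
from h import *
b=load("s2")
for z in(.022,.032,.064,.104): print(z,w2pix(b,[.4837,.3375,z]))
a=load("w2")
x=np.zeros((600,800,3),np.uint8)
x[:,:400]=cv2.resize(b["image"][190:265,445:495],(400,600),interpolation=cv2.INTER_CUBIC)
x[:,400:]=cv2.resize(a["image"][220:370,275:375],(400,600),interpolation=cv2.INTER_CUBIC)
cv2.imwrite("pics/c3.png",np.clip(x[:,:,::-1]*1.8,0,255))
```

```text
0.022 [464.38094192 244.15847826]
0.032 [465.22899249 240.78348161]
0.064 [468.00678628 229.72866353]
0.104 [471.62270611 215.33834552][ WARN:0@0.597] global loadsave.cpp:1063 imwrite_ Unsupported depth image for selected encoder is fallbacked to CV_8U.
```

View pics/c3.png

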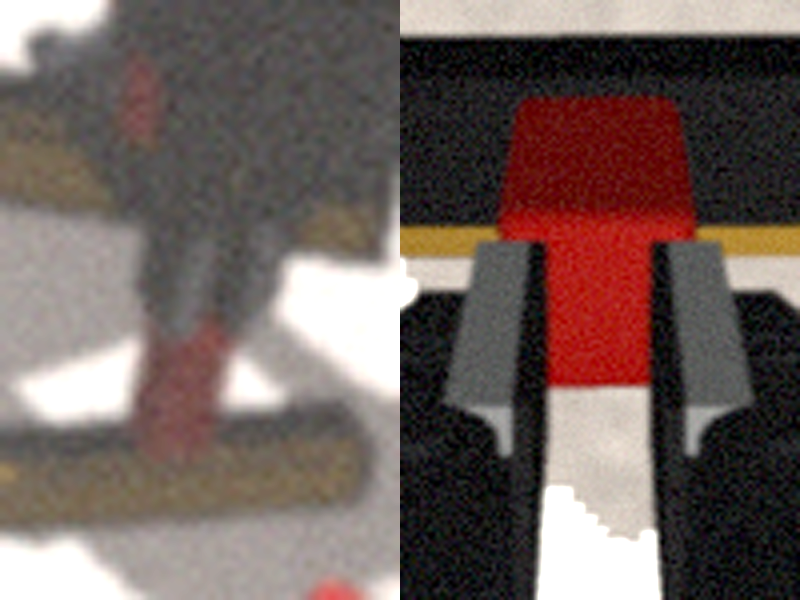

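The tips really are above the handle: both cameras put them near z ≈ 0.066–0.072, not at the 0.032 the stated nose length gives. I'll open, go about 28 mm lower and grip again, watching the force.

play_rows([
  [0, 0, 0, 0, 0, 0],
  [0, 0, 0, 0, 0, 0],
  [0, 0, 0, 0, 0, 0],
  [0, 0, 0, 0, 0, 0],
], hand=60)

```text
time: 2.85
tool_pos: [0.484, 0.3382, 0.0458]
tool_rot: [-0.0, -0.054, 0.999, -0.0]
contact_force: [0.3, -0.1, 0.8]
gripper_width: 0.681
grasp_force: 0.0
```

play_rows([
  [0, 0, 7, 0, 0, 0],
  [0, 0, 7, 0, 0, 0],
  [0, 0, 7, 0, 0, 0],
  [0, 0, 7, 0, 0, 0],
  [0, 0, 0, 0, 0, 0],
])

```text
time: 3.27
tool_pos: [0.4824, 0.3373, 0.0151]
tool_rot: [-0.002, -0.054, 0.999, -0.001]
contact_force: [-0.8, 0.6, 0.2]
gripper_width: 0.704
grasp_force: 0.0
```

play_rows([
  [0, 0, 0, 0, 0, 0],
  [0, 0, 0, 0, 0, 0],
  [0, 0, 0, 0, 0, 0],
  [0, 0, 0, 0, 0, 0],
  [0, 0, 0, 0, 0, 0],
], hand=10)

```text
time: 3.68
tool_pos: [0.4846, 0.3385, 0.0185]
tool_rot: [0.001, -0.054, 0.999, 0.0]
contact_force: [0.3, 0.4, 1.0]
gripper_width: 0.222
grasp_force: 59.8
```

play_rows([
  [0, 0, 0, 0, 0, 0],
  [0, 0, 0, 0, 0, 0],
])

```text
time: 3.85
tool_pos: [0.4846, 0.3385, 0.0185]
tool_rot: [0.001, -0.054, 0.999, 0.0]
contact_force: [-0.1, 0.2, 3.0]
gripper_width: 0.222
grasp_force: 59.8
```

Gripped the handle (grip force 60 N, opening 19 mm). Next I'll lift and move to a spot where the wrist camera sees the board past the hand.

Run:
```python
from h import *
plan(.54,.17,.20,8.5,n=7)
```

```text
t 3.85 pos [0.4846 0.3385 0.0185] j6 -1.20 F [-0.1  0.2  3. ] w 0.22 n 7
[-5.3, -24.8, -25.9, 0.0, 0.01, -0.33]
[-5.2, -24.8, -25.9, 0.0, 0.01, -0.33]
[-5.0, -24.8, -25.9, 0.0, 0.01, -0.33]
[-4.9, -24.9, -25.9, 0.0, 0.01, -0.33]
[-4.7, -24.9, -25.9, 0.0, 0.01, -0.33]
[-4.6, -24.9, -25.9, 0.0, 0.01, -0.33]
[-4.4, -24.9, -25.9, 0.0, 0.01, -0.33]
```

play_rows([
  [0, 0, -15, 0, 0, 0],
  [0, 0, -25, 0, 0, 0],
  [-5, -20, -28, 0, 0, -0.5],
  [-5, -25, -28, 0, 0, -0.5],
  [-5, -28, -28, 0, 0, -0.5],
])

```text
time: 4.27
tool_pos: [0.5065, 0.2671, 0.1418]
tool_rot: [-0.001, -0.068, 0.998, -0.0]
contact_force: [0.4, 0.9, -1.9]
gripper_width: 0.217
grasp_force: 59.4
```

play_rows([
  [-5, -28, -28, 0, 0, -0.5],
  [-5, -28, -28, 0, 0, -0.4],
  [-5, -28, 0, 0, 0, 0],
  [-4, -17, 0, 0, 0, 0],
  [0, 0, 0, 0, 0, 0],
])

```text
time: 4.68
tool_pos: [0.5417, 0.1672, 0.1978]
tool_rot: [0.0, -0.073, 0.997, -0.001]
contact_force: [-1.0, 0.7, -2.5]
gripper_width: 0.222
grasp_force: 59.5
```

play_rows([
  [0, 0, 0, 0, 0, 0],
  [0, 0, 0, 0, 0, 0],
])

```text
time: 4.85
tool_pos: [0.54, 0.1706, 0.1966]
tool_rot: [-0.001, -0.075, 0.997, 0.0]
contact_force: [-0.3, 1.2, -2.1]
gripper_width: 0.22
grasp_force: 59.5
```

Run:
```python
from h import *
plan(.54,.17,.20,8.5)
grab("wrist","w3")
```

```text
t 4.85 pos [0.54   0.1706 0.1966] j6 -1.55 F [-0.3  1.2 -2.1] w 0.22 n 1
[0.1, -0.6, -3.4, 0.03, -0.12, 0.11]
```

View pics/w3.png

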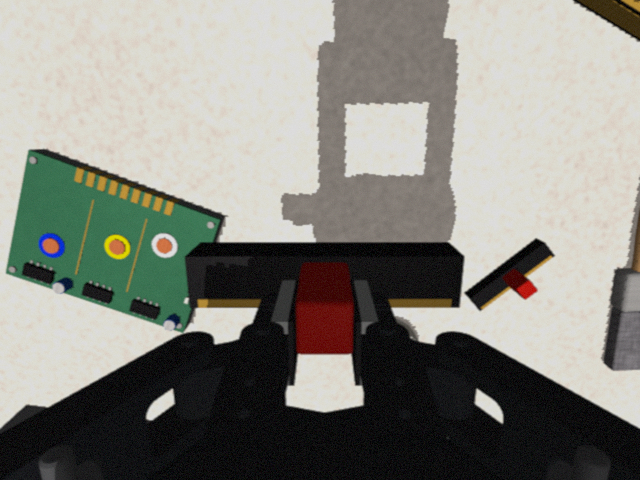

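The wrist view shows the board at left. Its front edge with the gold contacts runs from about (35,152) to (220,218), with the blue pad at (51,245), yellow (117,247) and white (164,245). The held bar's brass edge is at row ~305, spanning columns 190–462.

```bash
cat > m.py <<'E'
from h import *
f=load("w3");im=f["image"]
g=hsvmask(f,(60,70,40),(90,255,255),(0,130,260,340))
go=hsvmask(f,(14,90,110),(30,255,255),(60,160,185,222))
m=cv2.morphologyEx(g|go,cv2.MORPH_CLOSE,np.ones((5,5)))
pts=np.array([(x,np.nonzero(m[:,x])[0].min()) for x in range(50,205) if m[:,x].any()],float)
k,b=np.polyfit(pts[:,0],pts[:,1],1)
for _ in range(4):
    r=pts[:,1]-k*pts[:,0]-b;q=pts[np.abs(r)<2];k,b=np.polyfit(q[:,0],q[:,1],1)
print("edge",k,b,len(q),len(pts),np.std(q[:,1]-k*q[:,0]-b))
P=pix2w(f,40,k*40+b,.02);Q=pix2w(f,210,k*210+b,.02);u=(Q-P)/np.linalg.norm(Q-P)
print("yaw",np.degrees(np.arctan2(-u[0],u[1])),P,Q)
n,l,st,c=cv2.connectedComponentsWithStats(go)
cc=[(st[i,4],c[i].round(1)) for i in range(1,n) if st[i,4]>25];print(len(cc),[ (a,*x) for a,x in cc])
for nm,(x,y) in dict(blue=(51,245),yel=(117,247),white=(164,245)).items():
    r=hsvmask(f,(2,60,90),(16,200,255),(x-14,y-14,x+14,y+14));mm=cv2.moments(r,True)
    px=mm["m10"]/mm["m00"],mm["m01"]/mm["m00"];print(nm,px,mm["m00"],pix2w(f,*px,.022))
m2=g[:,:];ys,xs=np.nonzero(g)
# held bar
h=hsvmask(f,(14,90,60),(30,255,255),(180,285,480,315));ys,xs=np.nonzero(h)
p=np.array([(x,ys[xs==x].max()+1) for x in np.unique(xs)],float);p=p[(p[:,0]<255)|(p[:,0]>400)]
k2,b2=np.polyfit(p[:,0],p[:,1],1);print("bar",xs.min(),xs.max(),k2,b2,np.std(p[:,1]-k2*p[:,0]-b2))
tz=.1966+.0035
A=pix2w(f,190,k2*190+b2,tz);B=pix2w(f,460,k2*460+b2,tz);v=(B-A)/np.linalg.norm(B-A)
print("bar yaw",np.degrees(np.arctan2(-v[0],v[1])),A,B,"tcp->face",((A-np.array([.54,.1706,.2]))@np.array([v[1],-v[0],0])))
for uu in(187,463): print(pix2w(f,uu,255,tz))
E
python3 m.py
```

```text
edge 0.367113531629661 138.71206535400086 155 155 0.5975672670482484
yaw -12.50774294619578 [ 0.53097937 -0.0780759   0.02      ] [0.56384015 0.07005475 0.02      ]
10 [(np.int32(106), np.float64(78.7), np.float64(175.0)), (np.int32(106), np.float64(90.1), np.float64(179.1)), (np.int32(107), np.float64(101.6), np.float64(183.2)), (np.int32(106), np.float64(112.8), np.float64(187.3)), (np.int32(102), np.float64(124.1), np.float64(191.4)), (np.int32(102), np.float64(135.3), np.float64(195.5)), (np.int32(99), np.float64(146.4), np.float64(199.7)), (np.int32(99), np.float64(157.4), np.float64(203.7)), (np.int32(36), np.float64(90.4), np.float64(210.3)), (np.int32(99), np.float64(168.5), np.float64(207.7))]
blue (50.5796178343949, 245.43312101910828) 157.0 [ 0.61239188 -0.07028948  0.022     ]
yel (116.60975609756098, 246.6951219512195) 164.0 [ 0.60464267 -0.01108353  0.022     ]
white (163.63783783783785, 245.4756756756757) 185.0 [0.59709989 0.03106111 0.022     ]
bar 197 451 -0.0009698779696499803 307.3555651626941 0.2986015065219124
bar yaw 8.662375094744494 [0.56067075 0.1118573  0.2001    ] [0.54241957 0.23165535 0.2001    ] tcp->face 0.011587618533259925
[0.5362329  0.10907329 0.2001    ]
[0.51837925 0.22708951 0.2001    ]
```

```bash
cat >> m.py <<'E'
print("-----")
cs=np.array([pix2w(f,*x,.02) for a,x in cc if a>80])[:, :2];cs=cs[np.argsort(cs[:,1])]
w=(cs[-1]-cs[0]);print(len(cs),"contacts span",np.linalg.norm(w),"yaw",np.degrees(np.arctan2(-w[0],w[1])))
u2=u[:2];mid=cs.mean(0);e=P[:2]+u2*((mid-P[:2])@u2);xh=np.array([u2[1],-u2[0]])
print("edge",e,"xh",xh)
t0=e-xh*(.0116+.02);print("pre",t0);plan(*t0,.08,np.degrees(np.arctan2(-u[0],u[1])))
yp=np.array([.60464,-.01108]);print("pad rel",(yp-e)@xh,(yp-e)@u2)
E
python3 m.py | sed -n '/-----/,$p'
python3 - <<'E'
from h import *
a=load("top0");g=hsvmask(a,(60,50,20),(90,255,255),(280,170,385,250))
g=cv2.morphologyEx(g,cv2.MORPH_CLOSE,np.ones((9,9)))
q=cv2.boxPoints(cv2.minAreaRect(np.argwhere(g)[:,::-1].astype(np.float32)));print([ (p.round(1),pix2w(a,*p,.02)[:2].round(4)) for p in q])
E
```

```text
-----
9 contacts span 0.0804375569235384 yaw -12.441732087185722
edge [ 0.54721375 -0.00489415] xh [ 0.97626675 -0.21657155]
pre [0.51636372 0.00194951]
t 4.90 pos [0.54   0.1709 0.1967] j6 -1.55 F [ 0.1 -0.2 -2.3] w 0.23 n 6
[8.1, -27.3, 19.5, 0.0, -0.02, 3.53]
[6.4, -27.7, 19.5, 0.0, -0.02, 3.53]
[4.7, -28.0, 19.5, 0.0, -0.02, 3.53]
[3.0, -28.3, 19.5, 0.0, -0.02, 3.53]
[1.2, -28.4, 19.5, 0.0, -0.02, 3.53]
[-0.5, -28.4, 19.5, 0.0, -0.02, 3.53]
pad rel 0.057403014173133926 0.00639785228886262
[(array([294.3, 225.7], dtype=float32), array([0.5644, 0.0768])), (array([303.3, 179.1], dtype=float32), array([0.6818, 0.0532])), (array([370.2, 192.1], dtype=float32), array([ 0.6449, -0.1117])), (array([361.3, 238.6], dtype=float32), array([ 0.5287, -0.086 ]))]
```

play_rows([
  [8, -27.3, 18, 0, 0, 3.5],
  [6.4, -27.7, 18, 0, 0, 3.5],
  [4.7, -28, 18, 0, 0, 3.5],
  [3, -28.3, 18, 0, 0, 3.5],
  [1.2, -28.4, 18, 0, 0, 3.5],
])

```text
time: 5.32
tool_pos: [0.5206, 0.0296, 0.1066]
tool_rot: [-0.0, 0.078, 0.997, 0.0]
contact_force: [1.3, -0.1, -2.7]
gripper_width: 0.225
grasp_force: 59.7
```

play_rows([
  [-0.5, -28.4, 18, 0, 0, 3.5],
  [0, 0, 0, 0, 0, 0],
  [0, 0, 0, 0, 0, 0],
])

```text
time: 5.57
tool_pos: [0.5159, 0.0015, 0.0879]
tool_rot: [-0.002, 0.108, 0.994, 0.0]
contact_force: [-0.1, 0.2, -2.5]
gripper_width: 0.22
grasp_force: 60.0
```

Run:
```python
from h import *
e=np.array([.5472,-.0049]);xh=np.array([.97627,-.21657])
plan(*(e-xh*(.0116+.010)),.021,-12.5,n=5)
```

```text
t 5.57 pos [0.5159 0.0015 0.0879] j6 -1.50 F [-0.1  0.2 -2.5] w 0.22 n 5
[-2.1, 0.1, 13.4, 0.0, -0.04, 0.01]
[-2.1, 0.1, 13.4, 0.0, -0.04, 0.01]
[-2.1, 0.1, 13.4, 0.0, -0.04, 0.01]
[-2.1, 0.1, 13.4, 0.0, -0.04, 0.01]
[-2.1, 0.1, 13.4, 0.0, -0.04, 0.01]
```

play_rows([
  [-2, 0.1, 14, 0, 0, 0],
  [-2, 0.1, 14, 0, 0, 0],
  [-2, 0.1, 14, 0, 0, 0],
  [-2, 0.1, 14, 0, 0, 0],
  [-2, 0.1, 11, 0, 0, 0],
])

```text
time: 5.98
tool_pos: [0.528, 0.0014, 0.0227]
tool_rot: [0.0, 0.106, 0.994, 0.0]
contact_force: [-1.1, 0.3, -2.1]
gripper_width: 0.224
grasp_force: 60.0
```

play_rows([
  [0, 0, 0, 0, 0, 0],
  [0, 0, 0, 0, 0, 0],
  [0, 0, 1, 0, 0, 0],
  [0, 0, 0, 0, 0, 0],
])

```text
time: 6.32
tool_pos: [0.5283, -0.0001, 0.0229]
tool_rot: [0.001, 0.108, 0.994, -0.0]
contact_force: [-0.2, 0.2, -3.0]
gripper_width: 0.222
grasp_force: 59.9
```

play_rows([
  [0, 0, 2, 0, 0, 0],
  [0, 0, 1, 0, 0, 0],
  [0, 0, 1, 0, 0, 0],
  [0, 0, 0, 0, 0, 0],
])

```text
time: 6.65
tool_pos: [0.5278, -0.0004, 0.0185]
tool_rot: [0.0, 0.108, 0.994, 0.0]
contact_force: [-0.9, 1.1, 1.0]
gripper_width: 0.219
grasp_force: 60.4
```

play_rows([
  [-2, 0, 0, 0, 0, 0],
  [-2, 0, 0, 0, 0, 0],
  [-1, 0, 0, 0, 0, 0],
  [0, 0, 0, 0, 0, 0],
])

```text
time: 6.98
tool_pos: [0.5328, -0.0015, 0.0185]
tool_rot: [0.0, 0.108, 0.994, 0.0]
contact_force: [-3.0, 0.6, 4.9]
gripper_width: 0.216
grasp_force: 61.0
```

play_rows([
  [-1, 0, 0, 0, 0, 0],
  [-1, 0, 0, 0, 0, 0],
  [0, 0, 0, 0, 0, 0],
])

```text
time: 7.23
tool_pos: [0.5346, -0.0019, 0.0185]
tool_rot: [0.0, 0.108, 0.994, 0.0]
contact_force: [-3.9, 1.3, 6.4]
gripper_width: 0.221
grasp_force: 61.2
```

play_rows([
  [-1, 0, 0, 0, 0, 0],
  [0, 0, 0, 0, 0, 0],
])

```text
time: 7.4
tool_pos: [0.5354, -0.0021, 0.0185]
tool_rot: [-0.0, 0.108, 0.994, 0.0]
contact_force: [-3.8, 0.9, 7.1]
gripper_width: 0.222
grasp_force: 61.2
```

play_rows([
  [-1, 0, 0, 0, 0, 0],
  [0, 0, 0, 0, 0, 0],
])

```text
time: 7.57
tool_pos: [0.536, -0.0021, 0.0185]
tool_rot: [-0.001, 0.108, 0.994, 0.0]
contact_force: [-4.3, 1.2, 8.7]
gripper_width: 0.223
grasp_force: 61.5
```

play_rows([
  [-0.7, 0, 0, 0, 0, 0],
  [0, 0, 0, 0, 0, 0],
])

```text
time: 7.73
tool_pos: [0.5361, -0.0022, 0.0185]
tool_rot: [-0.002, 0.108, 0.994, 0.0]
contact_force: [-7.8, 1.5, 9.9]
gripper_width: 0.217
grasp_force: 61.8
```

play_rows([
  [-0.7, 0, 0, 0, 0, 0],
  [0, 0, 0, 0, 0, 0],
])

```text
time: 7.9
tool_pos: [0.5361, -0.0022, 0.0185]
tool_rot: [-0.002, 0.108, 0.994, 0.0]
contact_force: [-9.1, 2.4, 12.2]
gripper_width: 0.219
grasp_force: 62.1
```

Run:
```python
from h import *
s=manip.state();print(s["contact_force"],s["ft_torque"],s["tool_pos"])
```

```text
[-9.13875467  2.35906056 12.24957068] [ 0.36718234  1.74266788 -0.2524815 ] [ 0.53614221 -0.00220176  0.01850228]
```

play_rows([
  [-0.8, 0, 0, 0, 0, 0],
  [-0.8, 0, -0.5, 0, 0, 0],
  [0, 0, 0, 0, 0, 0],
])

```text
time: 8.15
tool_pos: [0.5362, -0.0022, 0.0186]
tool_rot: [-0.004, 0.108, 0.994, 0.0]
contact_force: [-14.1, 2.5, 15.3]
gripper_width: 0.22
grasp_force: 62.3
```

play_rows([
  [0, 0, 0, 0, 0, 0],
  [0, 0, 0, 0, 0, 0],
  [0, 0, 0, 0, 0, 0],
  [0, 0, 0, 0, 0, 0],
  [0, 0, 0, 0, 0, 0],
], hand=60)

```text
time: 8.57
tool_pos: [0.5394, -0.003, 0.0182]
tool_rot: [0.0, 0.108, 0.994, -0.0]
contact_force: [-0.9, 0.2, -0.2]
gripper_width: 0.703
grasp_force: 0.0
```

play_rows([
  [0, 0, -20, 0, 0, 0],
  [0, 0, -30, 0, 0, 0],
  [0, 0, -35, 0, 0, 0],
  [0, 0, -35, 0, 0, 0],
  [0, 0, -30, 0, 0, 0],
])

```text
time: 8.98
tool_pos: [0.5396, -0.003, 0.1708]
tool_rot: [0.001, 0.108, 0.994, -0.0]
contact_force: [0.7, -0.5, 0.7]
gripper_width: 0.699
grasp_force: 0.0
```

play_rows([
  [0, 0, 0, 0, 0, 0],
  [0, 0, 0, 0, 0, 0],
])

```text
time: 9.15
tool_pos: [0.5409, -0.0032, 0.1712]
tool_rot: [0.003, 0.108, 0.994, -0.0]
contact_force: [-0.1, -0.5, -1.0]
gripper_width: 0.709
grasp_force: 0.0
```

Run:
```python
from h import *
f=grab("wrist","w4")
plan(.5359,-.0024,.2,-12.5)
```

```text
t 9.20 pos [ 0.5395 -0.003   0.1687] j6 -1.50 F [-1.2 -0.1 -1.1] w 0.70 n 1
[3.6, -0.2, -31.3, 0.0, 0.08, 0.11]
```

View pics/w4.png

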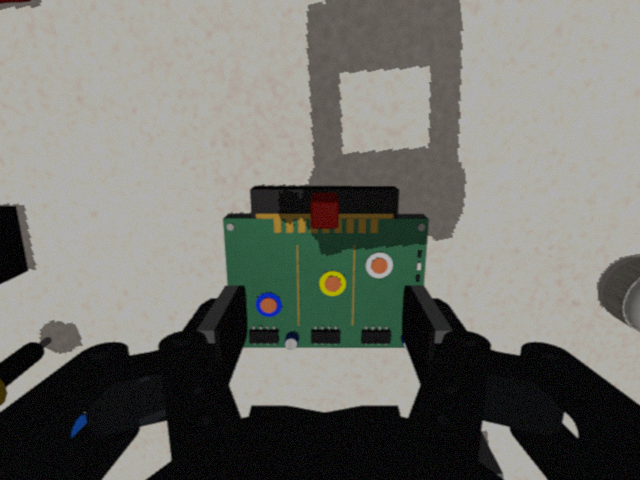

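The picture shows the bar flush along the whole edge: the contact row at 274–380 lies inside the bar's span of 252–398. The yellow pad is at (333,284). Next is the tester.

Run:
```python
from h import *
f=load("w4")
for nm,(x,y) in dict(blue=(269,306),yel=(333,284),white=(379,265)).items():
    r=hsvmask(f,(2,60,60),(16,200,255),(x-14,y-14,x+14,y+14));mm=cv2.moments(r,True)
    px=mm["m10"]/mm["m00"],mm["m01"]/mm["m00"];print(nm,px,mm["m00"],pix2w(f,*px,.022))
plan(.50,-.30,.26,-12.5,n=8)
```

```text
blue (268.04375, 304.7625) 160.0 [ 0.61218887 -0.06975281  0.022     ]
yel (332.3238636363636, 283.3693181818182) 176.0 [ 0.60458799 -0.01051119  0.022     ]
white (379.0095238095238, 265.3904761904762) 210.0 [0.59704192 0.03174989 0.022     ]
t 9.20 pos [ 0.5395 -0.003   0.1687] j6 -1.50 F [-1.2 -0.1 -1.1] w 0.70 n 8
[-3.2, -37.3, -11.4, 0.0, 0.01, 0.01]
[-3.2, -37.3, -11.4, 0.0, 0.01, 0.01]
[-3.2, -37.3, -11.4, 0.0, 0.01, 0.01]
[-3.2, -37.3, -11.4, 0.0, 0.01, 0.01]
[-3.2, -37.3, -11.4, 0.0, 0.01, 0.01]
[-3.2, -37.3, -11.4, 0.0, 0.01, 0.01]
[-3.2, -37.3, -11.4, 0.0, 0.01, 0.01]
[-3.2, -37.3, -11.4, 0.0, 0.01, 0.01]
```

play_rows([
  [-3, -30, -20, 0, 0, 0],
  [-3, -36, -16, 0, 0, 0],
  [-3, -38, -14, 0, 0, 0],
  [-3, -38, -14, 0, 0, 0],
  [-3, -38, -14, 0, 0, 0],
], hand=55)

```text
time: 9.62
tool_pos: [0.5137, -0.1829, 0.2442]
tool_rot: [-0.002, 0.108, 0.994, 0.001]
contact_force: [1.0, 0.3, -0.1]
gripper_width: 0.644
grasp_force: 0.0
```

play_rows([
  [-3, -38, -7, 0, 0, 0],
  [-3, -38, -5, 0, 0, 0],
  [-4, -38, 0, 0, 0, 0],
  [0, 0, 0, 0, 0, 0],
  [0, 0, 0, 0, 0, 0],
])

```text
time: 10.03
tool_pos: [0.4991, -0.2965, 0.2553]
tool_rot: [-0.002, 0.11, 0.994, 0.001]
contact_force: [0.1, -0.3, 0.4]
gripper_width: 0.643
grasp_force: 0.0
```

Run:
```python
from h import *
f=grab("wrist","w5")
plan(.50,-.30,.26,-12.5)
```

```text
t 10.08 pos [ 0.4996 -0.2953  0.2556] j6 -2.02 F [ 0.6  0.3 -0.2] w 0.64 n 1
[-1.4, -4.5, -4.4, 0.14, -0.22, 0.03]
```

View pics/w5.png

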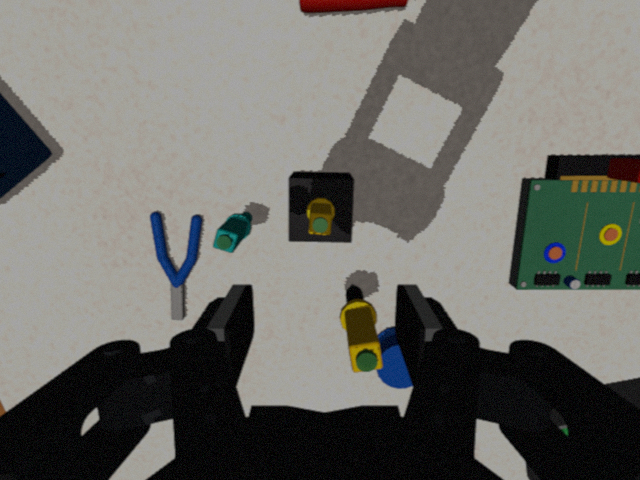

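The view shows the stand at (321,207), square to the tool. The small yellow tester's grip top and lamp are at (319,226). The larger yellow tester is at (362,340) and the turquoise one at (232,235).

Run:
```python
from h import *
f=load("w5")
l=hsvmask(f,(40,50,30),(95,255,255),(306,212,334,242));mm=cv2.moments(l,True)
px=mm["m10"]/mm["m00"],mm["m01"]/mm["m00"];print("lamp",px,mm["m00"],pix2w(f,*px,.120))
y=hsvmask(f,(18,100,30),(35,255,255),(300,190,345,245));y|=l
ys,xs=np.nonzero(y);
for r in range(ys.min(),ys.max()+1): 
    q=xs[ys==r]; print(r,q.min(),q.max(),end="; ")
print()
b=(ys==ys.max());lowr=ys.max()+1
print("grip +x top edge",pix2w(f,319.5,lowr,.116))
d=cv2.inRange(f["image"].max(2),0,60);d[:160]=0;d[250:]=0;d[:,:280]=0;d[:,365:]=0
pt=np.argwhere(d|y)[:,::-1].astype(np.float32);print(cv2.minAreaRect(pt))
for p in cv2.boxPoints(cv2.minAreaRect(pt)):print(p,pix2w(f,*p,.062))
```

```text
lamp (319.757225433526, 224.64739884393063) 173.0 [ 0.50492351 -0.30160229  0.12      ]
197 317 318; 198 315 325; 199 314 327; 200 311 329; 201 311 330; 202 310 331; 203 309 332; 204 308 332; 205 307 333; 206 307 334; 207 307 334; 208 307 334; 209 306 335; 210 306 334; 211 306 334; 212 306 334; 213 306 335; 214 306 335; 215 306 334; 216 307 334; 217 307 333; 218 308 333; 219 308 332; 220 309 332; 221 309 331; 222 309 331; 223 308 331; 224 309 331; 225 308 331; 226 308 331; 227 308 331; 228 309 331; 229 308 331; 230 308 331; 231 307 331; 232 308 331; 233 308 330; 234 309 331; 235 318 329; 
grip +x top edge [ 0.51496978 -0.30412673  0.116     ]
((320.9999694824219, 206.49996948242188), (63.99999237060547, 68.99998474121094), 0.0)
[288.99997 240.99997] [ 0.52743232 -0.33729451  0.062     ]
[288.99997 171.99997] [ 0.46409289 -0.3215885   0.062     ]
[352.99997 171.99997] [ 0.47680488 -0.2647337   0.062     ]
[352.99997 240.99997] [ 0.54077068 -0.27774631  0.062     ]
```

Run:
```python
from h import *
plan(.505,-.3015,.053,-12.5,n=6)
```

```text
t 10.08 pos [ 0.4996 -0.2953  0.2556] j6 -2.02 F [ 0.6  0.3 -0.2] w 0.64 n 6
[-1.2, -0.9, 33.8, 0.02, -0.04, 0.01]
[-1.2, -0.9, 33.8, 0.02, -0.04, 0.01]
[-1.2, -0.9, 33.8, 0.02, -0.04, 0.01]
[-1.2, -0.9, 33.8, 0.02, -0.04, 0.01]
[-1.2, -0.8, 33.8, 0.02, -0.04, 0.01]
[-1.1, -0.8, 33.8, 0.02, -0.04, 0.01]
```

play_rows([
  [-1.8, -1.3, 28, 0.03, -0.05, 0],
  [-1.8, -1.3, 25, 0.03, -0.05, 0],
  [-1.8, -1.3, 20, 0.03, -0.05, 0],
  [-1, -0.7, 0, 0, 0, 0],
  [0, 0, 0, 0, 0, 0],
], hand=48)

```text
time: 10.5
tool_pos: [0.5052, -0.2993, 0.1831]
tool_rot: [-0.001, 0.107, 0.994, 0.0]
contact_force: [-0.6, 0.3, -0.2]
gripper_width: 0.562
grasp_force: 0.0
```

play_rows([
  [0, 0, 0, 0, 0, 0],
  [0, 0, 0, 0, 0, 0],
  [0, 0, 0, 0, 0, 0],
])

```text
time: 10.75
tool_pos: [0.5067, -0.3016, 0.1874]
tool_rot: [0.003, 0.108, 0.994, -0.002]
contact_force: [-0.5, -0.6, -0.4]
gripper_width: 0.566
grasp_force: 0.0
```

Run:
```python
from h import *
plan(.505,-.3015,.053,-12.5,n=5)
```

```text
t 10.75 pos [ 0.5067 -0.3016  0.1874] j6 -2.02 F [-0.5 -0.6 -0.4] w 0.57 n 5
[0.5, 0.0, 26.9, -0.03, 0.06, 0.03]
[0.5, 0.0, 26.9, -0.03, 0.06, 0.03]
[0.4, 0.0, 26.9, -0.03, 0.06, 0.03]
[0.4, -0.0, 26.9, -0.03, 0.06, 0.03]
[0.4, -0.0, 26.9, -0.03, 0.06, 0.03]
```

play_rows([
  [0.3, 0, 30, 0, 0.05, 0],
  [0.3, 0, 30, 0, 0.05, 0],
  [0.3, 0, 30, 0, 0.05, 0],
  [0.3, 0, 25, 0, 0, 0],
  [0.3, 0, 18, 0, 0, 0],
])

```text
time: 11.17
tool_pos: [0.5038, -0.3008, 0.0507]
tool_rot: [-0.001, 0.108, 0.994, -0.0]
contact_force: [-0.6, -0.6, -0.4]
gripper_width: 0.562
grasp_force: 0.0
```

play_rows([
  [0, 0, 0, 0, 0, 0],
  [0, 0, 0, 0, 0, 0],
  [0, 0, 0, 0, 0, 0],
])

```text
time: 11.42
tool_pos: [0.5057, -0.3023, 0.0546]
tool_rot: [0.001, 0.108, 0.994, -0.002]
contact_force: [-0.6, 0.1, 0.3]
gripper_width: 0.561
grasp_force: 0.0
```

Run:
```python
from h import *
plan(.505,-.3015,.053,-12.5,n=1)
```

```text
t 11.42 pos [ 0.5057 -0.3023  0.0546] j6 -2.02 F [-0.6  0.1  0.3] w 0.56 n 1
[0.9, 0.6, 1.6, -0.18, 0.18, 0.11]
```

play_rows([
  [0, 0, 0, 0, 0, 0],
  [0, 0, 0, 0, 0, 0],
  [0, 0, 0, 0, 0, 0],
  [0, 0, 0, 0, 0, 0],
  [0, 0, 0, 0, 0, 0],
], hand=8)

```text
time: 11.83
tool_pos: [0.5056, -0.3021, 0.0544]
tool_rot: [0.001, 0.108, 0.994, -0.002]
contact_force: [0.1, -0.0, 6.1]
gripper_width: 0.203
grasp_force: 59.0
```

play_rows([
  [0, 0, 0, 0, 0, 0],
  [0, 0, 0, 0, 0, 0],
  [0, 0, 0, 0, 0, 0],
  [0, 0, 0, 0, 0, 0],
])

```text
time: 12.17
tool_pos: [0.5056, -0.3022, 0.0545]
tool_rot: [0.001, 0.108, 0.994, -0.002]
contact_force: [-0.7, 1.1, 6.4]
gripper_width: 0.199
grasp_force: 59.1
```

Run:
```python
from h import *
plan(.505,-.3015,.053,-12.5,n=1); s=manip.state(); print(s["grasp_force"],s["ft_torque"])
```

```text
t 12.17 pos [ 0.5056 -0.3022  0.0545] j6 -2.02 F [-0.7  1.1  6.4] w 0.20 n 1
[0.7, 0.5, 1.5, -0.17, 0.17, 0.11]
59.05674934387207 [ 0.12560971  0.09718174 -0.03477115]
```

play_rows([
  [0, 0, -8, 0, 0, 0],
  [0, 0, -15, 0, 0, 0],
  [0, 0, -20, 0, 0, 0],
  [0, 0, -20, 0, 0, 0],
  [0, 0, -20, -0.17, 0.17, 0],
])

```text
time: 12.58
tool_pos: [0.5039, -0.3007, 0.1359]
tool_rot: [-0.002, 0.108, 0.994, 0.001]
contact_force: [-0.4, -1.2, -1.4]
gripper_width: 0.202
grasp_force: 59.0
```

play_rows([
  [0, 0, -8, 0, 0, 0],
  [0, 0, 0, 0, 0, 0],
  [0, 0, 0, 0, 0, 0],
])

```text
time: 12.83
tool_pos: [0.5043, -0.301, 0.1431]
tool_rot: [-0.001, 0.108, 0.994, 0.001]
contact_force: [-0.4, 0.3, -0.9]
gripper_width: 0.201
grasp_force: 59.1
```

Run:
```python
from h import *
plan(.6046,-.0108,.145,-12.5,n=9)
f=grab("wrist","w6")
```

```text
t 12.83 pos [ 0.5043 -0.301   0.1431] j6 -2.02 F [-0.4  0.3 -0.9] w 0.20 n 9
[-4.0, 33.9, -0.2, 0.01, -0.02, 0.01]
[-4.0, 33.9, -0.2, 0.01, -0.02, 0.01]
[-3.9, 33.9, -0.2, 0.01, -0.02, 0.01]
[-3.9, 33.9, -0.2, 0.01, -0.02, 0.01]
[-3.9, 33.9, -0.2, 0.01, -0.02, 0.01]
[-3.9, 33.9, -0.2, 0.01, -0.02, 0.01]
[-3.9, 33.9, -0.2, 0.01, -0.02, 0.01]
[-3.9, 33.9, -0.2, 0.01, -0.02, 0.01]
[-3.9, 33.9, -0.2, 0.01, -0.02, 0.01]
```

View pics/w6.png

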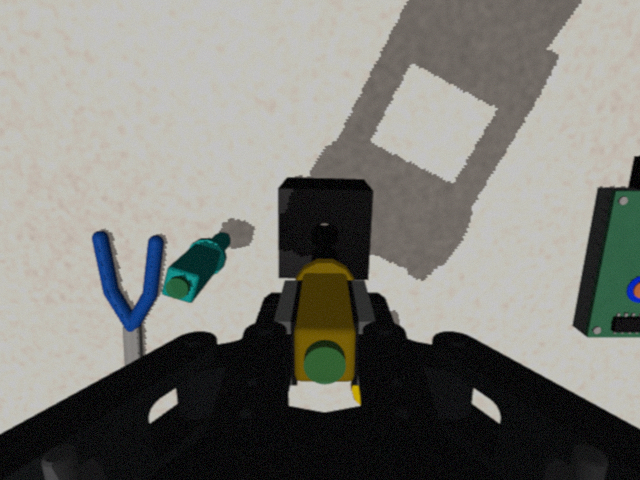

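The tester is held upright and clear of the stand, lamp at (324,361). I'll check the lamp offset numerically and move over the pad.

Run:
```python
from h import *
f=load("w6")
l=hsvmask(f,(45,50,30),(95,255,255),(295,335,350,390));mm=cv2.moments(l,True)
px=mm["m10"]/mm["m00"],mm["m01"]/mm["m00"]
X=pix2w(f,*px,.1431+.0655);u=np.array([.2166,.976]);xh=np.array([.976,-.2166]);d=X[:2]-np.array([.5043,-.301])
print(px,mm["m00"],X,"rel x,y",d@xh,d@u)
```

```text
(324.2062228654124, 362.5448625180897) 1382.0 [ 0.50390202 -0.30152763  0.2086    ] rel x,y -0.0002741459911642845 -0.0006011652528789535
```

play_rows([
  [0, 25, 0, 0, 0, 0],
  [-3, 35, 0, 0, 0, 0],
  [-4, 36, 0, 0, 0, 0],
  [-5, 36, 0, 0, 0, 0],
  [-5, 36, 0, 0, 0, 0],
])

```text
time: 13.3
tool_pos: [0.556, -0.1388, 0.1411]
tool_rot: [-0.003, 0.108, 0.994, 0.001]
contact_force: [0.3, -0.2, -0.0]
gripper_width: 0.203
grasp_force: 59.1
```

play_rows([
  [-5, 36, 0, 0, 0, 0],
  [-5, 36, 0, 0, 0, 0],
  [-4, 30, 0, 0, 0, 0],
  [-3, 20, 0, 0, 0, 0],
  [0, 10, 0, 0, 0, 0],
])

```text
time: 13.72
tool_pos: [0.6014, -0.0127, 0.1413]
tool_rot: [-0.003, 0.107, 0.994, 0.001]
contact_force: [0.2, -0.6, -0.4]
gripper_width: 0.197
grasp_force: 59.1
```

play_rows([
  [0, 0, 0, 0, 0, 0],
  [0, 0, 0, 0, 0, 0],
  [0, 0, 0, 0, 0, 0],
])

```text
time: 13.97
tool_pos: [0.6013, -0.0166, 0.1428]
tool_rot: [-0.002, 0.108, 0.994, 0.001]
contact_force: [-0.4, -0.3, 0.1]
gripper_width: 0.204
grasp_force: 59.1
```

Run:
```python
from h import *
plan(.6046,-.0108,.082,-12.5,n=4)
```

```text
t 13.97 pos [ 0.6013 -0.0166  0.1428] j6 -1.51 F [-0.4 -0.3  0.1] w 0.20 n 4
[-0.5, 1.6, 15.2, 0.01, -0.06, 0.01]
[-0.5, 1.6, 15.2, 0.01, -0.06, 0.01]
[-0.5, 1.6, 15.2, 0.01, -0.06, 0.01]
[-0.5, 1.6, 15.2, 0.01, -0.06, 0.01]
```

play_rows([
  [-1, 3.2, 12, 0, -0.12, 0],
  [-1, 3.2, 16, 0, -0.12, 0],
  [0, 0, 16, 0, 0, 0],
  [0, 0, 10, 0, 0, 0],
  [0, 0, 6, 0, 0, 0],
])

```text
time: 14.38
tool_pos: [0.6038, -0.0101, 0.081]
tool_rot: [-0.001, 0.109, 0.994, 0.001]
contact_force: [0.2, -0.7, -1.8]
gripper_width: 0.203
grasp_force: 59.1
```

play_rows([
  [0, 0, 0, 0, 0, 0],
  [0, 0, 0, 0, 0, 0],
  [0, 0, 0, 0, 0, 0],
])

```text
time: 14.63
tool_pos: [0.6061, -0.0099, 0.0846]
tool_rot: [0.002, 0.108, 0.994, 0.001]
contact_force: [-0.7, -0.7, -0.6]
gripper_width: 0.203
grasp_force: 59.1
```

Run:
```python
from h import *
plan(.6046,-.0108,.072,-12.5,n=4)
f=grab("wrist","w7");g=grab("scene","s7")
# pad ring visible? yellow pixels around predicted pad position
print("pred pad",w2pix(f,[.6046,-.0108,.022]),"scene",w2pix(g,[.6046,-.0108,.022]),"tip",w2pix(g,[*manip.state()["tool_pos"][:2],manip.state()["tool_pos"][2]-.0465]))
p=w2pix(g,[.6046,-.0108,.022]).astype(int);im=g["image"]
for r in range(p[1]-12,p[1]+11,2): print(r,[tuple(int(v) for v in im[r,c]) for c in range(p[0]-12,p[0]+14,3)])
```

```text
t 14.63 pos [ 0.6061 -0.0099  0.0846] j6 -1.49 F [-0.7 -0.7 -0.6] w 0.20 n 4
[0.3, -0.3, 3.2, 0.02, 0.04, 0.02]
[0.3, -0.3, 3.2, 0.02, 0.04, 0.02]
[0.3, -0.3, 3.2, 0.02, 0.04, 0.02]
[0.3, -0.3, 3.2, 0.02, 0.04, 0.02]
pred pad [322.82955021 238.76480675] scene [314.875241   281.27328131] tip [315.42953931 276.05451209]
269 [(62, 85, 71), (65, 91, 70), (60, 89, 72), (53, 68, 57), (45, 45, 44), (42, 45, 41), (56, 59, 53), (70, 81, 63), (84, 87, 64)]
271 [(59, 85, 69), (75, 94, 70), (60, 85, 69), (52, 65, 57), (44, 46, 39), (45, 42, 43), (46, 52, 47), (47, 64, 54), (47, 61, 49)]
273 [(62, 89, 70), (81, 93, 76), (55, 78, 65), (52, 60, 54), (51, 56, 51), (51, 54, 53), (51, 62, 56), (48, 60, 49), (52, 58, 53)]
275 [(62, 83, 65), (65, 77, 61), (46, 58, 51), (46, 59, 49), (52, 62, 55), (58, 63, 60), (51, 62, 53), (51, 60, 54), (55, 61, 52)]
277 [(54, 66, 53), (54, 65, 57), (49, 60, 49), (52, 62, 55), (51, 56, 49), (61, 64, 54), (48, 60, 54), (46, 57, 49), (51, 56, 48)]
279 [(55, 62, 52), (49, 59, 54), (51, 59, 54), (63, 67, 50), (82, 70, 49), (84, 74, 46), (71, 68, 50), (50, 60, 55), (58, 63, 49)]
281 [(54, 60, 53), (52, 62, 57), (52, 62, 56), (78, 75, 47), (86, 62, 44), (82, 56, 45), (88, 75, 39), (50, 58, 52), (55, 61, 53)]
283 [(62, 71, 57), (51, 61, 52), (45, 59, 49), (77, 71, 44), (85, 67, 44), (85, 66, 48), (89, 78, 43), (51, 61, 48), (51, 60, 53)]
285 [(66, 89, 72), (52, 67, 55), (46, 57, 49), (61, 64, 51), (84, 78, 51), (91, 79, 47), (68, 69, 48), (49, 59, 47), (49, 61, 52)]
287 [(66, 91, 74), (52, 66, 57), (56, 64, 58), (57, 65, 58), (52, 60, 48), (58, 64, 54), (44, 56, 48), (59, 62, 54), (49, 59, 48)]
289 [(65, 92, 75), (56, 70, 59), (51, 62, 52), (51, 60, 53), (48, 59, 51), (56, 63, 57), (50, 60, 47), (56, 63, 53), (54, 63, 58)]
291 [(62, 88, 75), (58, 78, 66), (52, 63, 56), (53, 65, 54), (51, 60, 52), (47, 59, 51), (42, 52, 44), (55, 60, 48), (48, 62, 52)]
```

play_rows([
  [0.5, -0.4, 4, 0, 0, 0],
  [0.5, -0.4, 4, 0, 0, 0],
  [0, 0, 3, 0, 0, 0],
  [0, 0, 0, 0, 0, 0],
  [0, 0, 0, 0, 0, 0],
])

```text
time: 15.15
tool_pos: [0.6038, -0.01, 0.0721]
tool_rot: [0.0, 0.108, 0.994, 0.001]
contact_force: [0.5, 0.7, -1.0]
gripper_width: 0.202
grasp_force: 59.1
```

play_rows([
  [0, 0, 0, 0, 0, 0],
  [0, 0, 0, 0, 0, 0],
  [0, 0, 0, 0, 0, 0],
  [0, 0, 0, 0, 0, 0],
])

```text
time: 15.48
tool_pos: [0.6044, -0.0101, 0.0728]
tool_rot: [0.001, 0.108, 0.994, 0.001]
contact_force: [0.7, 0.2, -1.3]
gripper_width: 0.202
grasp_force: 59.1
```

play_rows([
  [0, 0, 0, 0, 0, 0],
])

```text
time: 15.57
tool_pos: [0.6043, -0.0101, 0.0728]
tool_rot: [0.001, 0.108, 0.994, 0.001]
contact_force: [0.4, -0.1, -0.1]
gripper_width: 0.21
grasp_force: 59.1
```

play_rows([
  [0, 0, 1, 0, 0, 0],
  [0, 0, 1, 0, 0, 0],
  [0, 0, 1, 0, 0, 0],
  [0, 0, 0, 0, 0, 0],
  [0, 0, 0, 0, 0, 0],
])

```text
time: 15.98
tool_pos: [0.6041, -0.0101, 0.0694]
tool_rot: [0.0, 0.108, 0.994, 0.001]
contact_force: [0.4, 0.5, -0.1]
gripper_width: 0.2
grasp_force: 59.1
```

play_rows([
  [0, 0, 1, 0, 0, 0],
  [0, 0, 0, 0, 0, 0],
  [0, 0, 0, 0, 0, 0],
])

```text
time: 16.23
tool_pos: [0.6042, -0.0101, 0.0686]
tool_rot: [0.001, 0.108, 0.994, 0.001]
contact_force: [-0.1, -0.7, -1.3]
gripper_width: 0.205
grasp_force: 59.1
```

play_rows([
  [0, 0, 1, 0, 0, 0],
  [0, 0, 0, 0, 0, 0],
  [0, 0, 0, 0, 0, 0],
])

```text
time: 16.48
tool_pos: [0.6044, -0.0101, 0.0678]
tool_rot: [0.001, 0.108, 0.994, 0.001]
contact_force: [-0.4, -0.4, 0.6]
gripper_width: 0.207
grasp_force: 59.2
```

play_rows([
  [0, 0, 0, 0, 0, 0],
])

```text
time: 16.57
tool_pos: [0.6044, -0.0101, 0.0679]
tool_rot: [0.001, 0.108, 0.994, 0.001]
contact_force: [-0.4, -0.5, -0.3]
gripper_width: 0.203
grasp_force: 59.2
```

play_rows([
  [0, 0, 1, 0, 0, 0],
  [0, 0, 0, 0, 0, 0],
  [0, 0, 0, 0, 0, 0],
])

```text
time: 16.82
tool_pos: [0.6044, -0.0101, 0.0668]
tool_rot: [0.001, 0.108, 0.994, 0.001]
contact_force: [0.2, -0.1, 1.2]
gripper_width: 0.203
grasp_force: 59.2
```

play_rows([
  [0, 0, 0, 0, 0, 0],
])

```text
time: 16.9
tool_pos: [0.6043, -0.0101, 0.0667]
tool_rot: [0.001, 0.108, 0.994, 0.001]
contact_force: [0.1, -0.2, 1.1]
gripper_width: 0.203
grasp_force: 59.2
```

play_rows([
  [0, 0, 1, 0, 0, 0],
  [0, 0, 0, 0, 0, 0],
  [0, 0, 0, 0, 0, 0],
])

```text
time: 17.15
tool_pos: [0.6044, -0.0101, 0.0657]
tool_rot: [0.001, 0.108, 0.994, 0.001]
contact_force: [-0.0, -1.1, 0.6]
gripper_width: 0.202
grasp_force: 59.3
```

play_rows([
  [0, 0, 0, 0, 0, 0],
])

```text
time: 17.23
tool_pos: [0.6044, -0.0101, 0.0658]
tool_rot: [0.001, 0.108, 0.994, 0.001]
contact_force: [0.5, 0.1, 1.5]
gripper_width: 0.198
grasp_force: 59.3
```

play_rows([
  [0, 0, 0, 0, 0, 0],
])

```text
time: 17.32
tool_pos: [0.6043, -0.0101, 0.0657]
tool_rot: [0.001, 0.108, 0.994, 0.001]
contact_force: [-0.4, -0.8, 1.4]
gripper_width: 0.205
grasp_force: 59.3
```

play_rows([
  [0, 0, 1, 0, 0, 0],
  [0, 0, 0.7, 0, 0, 0],
  [0, 0, 0, 0, 0, 0],
  [0, 0, 0, 0, 0, 0],
])

```text
time: 17.65
tool_pos: [0.6044, -0.0101, 0.0641]
tool_rot: [0.001, 0.108, 0.994, 0.001]
contact_force: [0.0, 0.3, 1.4]
gripper_width: 0.198
grasp_force: 59.4
```

Run:
```python
from h import *
F=[];Z=[]
for i in range(40):
    imaging.grab_frame("wrist");s=manip.state();F.append(s["contact_force"]);Z.append(s["tool_pos"])
F=np.array(F);print(F.mean(0),F.std(0)/np.sqrt(40),np.mean(Z,0),s["tool_rot"],s["time"])
```

```text
[ 0.06462464 -0.05635889  2.38458178] [0.09774547 0.06956154 0.08309004] [ 0.60430107 -0.01008562  0.06397923] [7.01487314e-04 1.07891613e-01 9.94162228e-01 6.10396862e-04] 19.65
```

Run:
```python
from plant import manip
print(manip.job_done())
```

```text
the job is handed in; nothing more can be done
None
```

I handed the job in at 19.65 s, with the shorting bar released flush over all nine contacts and the yellow tester held upright on the yellow-ringed pad at about 3 N (tip in roughly 4 mm by force and height, not viewed); no verdict came back.

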